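# Put the mixing jug on its drive base and cover it

## Robot

A 6-joint arm with a two-finger parallel gripper is mounted at the origin on the work surface. World frame = base frame: x ahead of the robot, y to its left, z up, the work surface at z = 0. Lengths are in m, angles in degrees, forces in N, time in s.
With the tool pointing down it reaches from about 0.4 to 0.825 m from the base axis. Payload 7 kg.
Tool frame: the origin (TCP) lies on the centre line of the jaws, within the pads' length; the fingertips stand 19 mm ahead of it and the grasp point (between the pads) is the TCP; z points along the fingers, y is the line along which they close (so a half turn about z gives the same grasp; the last joint's range is limited). The gripper opens to 88 mm and grips with 3 to 60 N. Pads are 19 mm wide; open, the fingers measure 130 mm over their backs; the gripper's body (78 mm by 193 mm) begins 47 mm behind the grasp point.
Start: joints at [92.367, 20.546, 0.682, 0, -70.136, -16.507], TCP at [0.165, 0.655, 0.207] pointing down, gripper open.
Joint ranges: [-176.03, 176.03], [-82.01, 121.73], [-58.28, 71.71], [-173.87, 95.51], [-174.79, -0.11], [-173.66, 173.66]. Speed limits (degrees/s): [136.94, 136.94, 172.46, 180, 180, 180].

## Interface

Orientations are given as [roll, pitch, yaw] about the fixed x, y, z axes, in that order (R = Rz(yaw) Ry(pitch) Rx(roll)).
In Python, from plant import ctrl gives the robot as it stands.
- The arm moves only by the tool move_arm, never from a script. Its argument "motion" is a list of rows, each a list of 3 entries, a list of its own where there are three numbers: the shift along the tool's x, y, z in mm, then the turn, a rotation vector about the tool's x, y, z in degrees, then the closure, from 0 (fully open) to 1 (shut). A call has 1 to 10 rows; each row is the pose to reach, as a shift and turn from the pose commanded when the call began, along the tool's axes at that moment; what a row does not reach only later rows make up. A row lasts 1/12 s, in which the tool goes at most 41.7 mm and 7.16 degrees, less where a joint would pass 70% of its speed; a pose out of reach is approached as far as the arm can. A call with a gripper value outside its range is refused whole. The fingers move at their own pace and stop on an object; the grip force is fixed at half the most. Time passes only in rows, so rows that repeat a pose let the fingers close. It gives the time, the measured TCP pose, the force, the opening and the grip force at its end, in the units of the state.
- ctrl.get_obs(): the state, without advancing time (a new reading comes with each control period).
- ctrl.snapshot(name): name is "scene" or "top"; returns a dict with "color" (400x640x3 uint8, blue, green, red), "camera_matrix" (3x3 intrinsics, pixels), "cam_to_world" (4x4, takes a point from camera to world coordinates). Camera axes: x right, y up, looking along -z (the intrinsics and any distortion apply to the point x, -y, -z); pixel columns grow to the right and rows downward; lengths in m; the calibration is good to about 2 mm. A picture is of the moment at which its call begins. There is no depth.
- ctrl.close_job(): hands the job in; it is judged then, once.
The state is a dict: "clock": time; "joint_pos": joint angles; "qvel": joint speeds; "tau": joint torques, N m; "tool_pos": TCP position; "orientation": TCP orientation; "force": force on the tool from outside, world axes, zero at the start; "moment": the same for the moment, N m; "opening": finger opening in m; "gripper_force": force on a finger pad.
Only numpy, scipy, OpenCV 4.12 (cv2) and the standard library are available. Lean on these libraries where they do the work, as an engineer would, in place of code of your own. Each camera call takes 0.05 s, during which the arm holds its last target. There are 200 camera calls.

## Task

Set up the plaster mixer: put the mixing jug on the motor base so that its foot drops over both drive pegs and sits fully down and flat, then lay the loose lid on the jug so that its plug is in the mouth and it sits level on the rim. Work gently: do not slam or force the parts, do not knock the jug or lid over, and leave the bowl, the coaster and the spoon where they are.

Things in the scene. Friction and masses are not known exactly. Their poses are not given: they have to be found in the camera images.
- mixer_base: White motor base of a small mixer, fixed to the table: round housing 160 mm across at the foot, 55 mm high, a dial on its -x side. Origin: centre of the underside; z up. On it, concentric, lies a grey drive hub, 132 mm across, 10 mm thick, with two steel pegs. The hub is stiff (2.5 N m to turn it).
- seat (a point): Centre of the hub's flat top, 65 mm above the base's origin, axes as the base. The pegs (12 mm across, 12 mm tall, the last 3 mm a cone to 8 mm) stand 45 mm either side of it. The line through them is anywhere within 0.6 rad of this x axis: NOT reported; look, or feel: off its angle the jug rests 12 mm high on the pegs; turned to it, it drops.
- jug: White plastic jug, 130 mm high, about 350 g. Origin: centre of the underside; z up. Foot: plate 130 (x) by 100 (y) by 16 mm with two 16 mm round through holes on its x axis, 45 mm either side of centre (fit the pegs either way round). Body: round, 62 to 64 mm across, 4 mm walls; side handle on +y, out to y = 65, z 27 to 80 mm: grip across above it. Seated: origin at point seat.
- jug_rim (a point): Centre of the jug's mouth, level with the top of its rim, 130 mm above the jug's origin. The mouth is 56 mm wide inside.
- lid: White plastic loose lid, about 90 g, right side up on the table. Origin: centre of its plug's underside; z up. From there up: plug 51 mm across, 8 mm deep (lower 2 mm tapered to 47 mm); disc 80 mm across, 6 mm thick; upright round knob 26 mm across, 30 mm tall (14 to 44 mm above the origin). Seated, the disc lies on the rim, the origin 8 mm below point jug_rim.
- bowl: White ceramic bowl, 110 mm across, 50 mm high. Origin: centre of its underside. Leave it alone.
- coaster: Octagonal wooden coaster with a grey plaster face, 90 mm across, 11 mm thick, flat on the table. Origin: centre of its underside. Leave it alone.
- spoon: Steel spoon, 160 mm long, lying on the table along its own x axis. Origin: about its middle. Leave it alone.
Mind the look-alikes: they are no part of the job. What is shaped like the lid but purple is not meant. Leave any green look-alike of the jug alone.

How it is judged:
By the outcome, as a careful person would: the job done as asked, in the order asked, and still so for the second after the job is handed in, with the robot touching nothing.
It also fails if it takes over 72 s, if anything falls off the work surface, if the arm or the gripper's body presses on something with over 40 N, if the wrist force passes 120 N, or if a joint passes its speed limit or range.

## Working session

There is one attempt and no reset: what is moved stays moved. The work goes in short steps, Python scripts to look and compute and a tool call to move; the robot and the scene stay as the last step left them, time stands still between calls to the robot, and variables do not carry over. Pictures are saved under pics/ and viewed, at most 11 in all, crops included, and the job is handed in when it is done.

Besides the shell and the picture viewer there is one more tool, called as name(argument=value, ...) on one line, values as JSON. move_arm: Moves the arm, as the interface text tells. Its arguments: {"type":"object","properties":{"motion":{"type":"array"}},"required":["motion"]}

```bash
mkdir -p pics; ls
python3 - <<'E'
from plant import ctrl
import cv2,numpy as np
for n in("scene","top"):
    s=ctrl.snapshot(n); cv2.imwrite(f"pics/{n}0.png",s["color"]); print(n,s["camera_matrix"].tolist(),np.round(s["cam_to_world"],4).tolist(),[k for k in s])
print(ctrl.get_obs())
E
```

```text
pics
scene [[485.5155053644479, 0.0, 325.8000341258697], [0.0, 485.5155053644479, 200.21414079578523], [0.0, 0.0, 1.0]] [[-0.658, -0.4846, 0.5764, 1.2416], [0.7529, -0.4337, 0.495, 0.6728], [0.0101, 0.7597, 0.6502, 0.9503], [0.0, 0.0, 0.0, 1.0]] ['color', 'camera_matrix', 'cam_to_world']
top [[456.8086915765992, 0.0, 313.1502132135265], [0.0, 456.8086915765992, 199.03812422750076], [0.0, 0.0, 1.0]] [[0.0233, 0.9959, -0.0869, 0.3895], [-0.9997, 0.023, -0.0044, 0.0031], [-0.0023, 0.087, 0.9962, 1.2432], [0.0, 0.0, 0.0, 1.0]] ['color', 'camera_matrix', 'cam_to_world']
{'clock': 0.1, 'joint_pos': array([ 9.23668567e+01,  2.05888837e+01,  6.38349803e-01, -1.83580235e-02,
       -7.01366116e+01, -1.65067416e+01]), 'qvel': array([-0.11083898, -0.04276847,  0.0907831 ,  0.13100715, -0.02341528,
        0.03749248]), 'tau': array([-1.60449283e-03, -5.84163058e+01,  2.93752635e+01,  7.01559439e+00,
        1.02114133e-02, -4.48985190e-05]), 'tool_pos': array([0.16480886, 0.65407476, 0.20569182]), 'orientation': array([ 1.79911542e+02, -8.21562269e-03, -1.41461293e+01]), 'force': array([-0.29154867,  0.27158689, -0.52780411]), 'moment': array([-0.03056769, -0.01344237,  0.01729727]), 'gripper_force': 0.0, 'opening': 0.08779212954848802}
```

View pics/scene0.png

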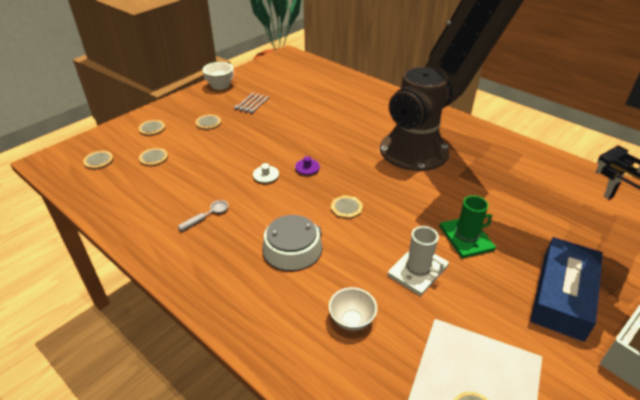

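View pics/top0.png

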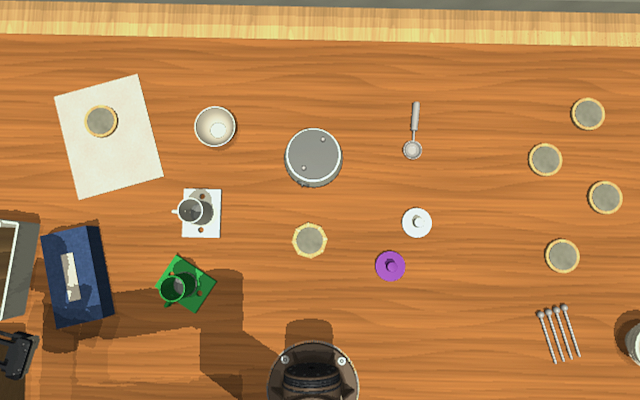

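Candidates:
- **Jug:** the white one (top 192,210; scene 422,255) against the green one (top 172,290; scene 472,220). I choose white.
- **Lid:** the white one (top 417,222; scene 266,174) against the purple one (top 390,265; scene 307,166). I choose white.
- **Base:** top (313,157), scene (292,242), with pegs near top (323,139) and (304,168).

Next is a close composite crop to check these.

```bash
cat > h.py <<'E'
import numpy as np,cv2
from plant import ctrl
def cam(s):
    T=np.array(s["cam_to_world"]);return np.array(s["camera_matrix"]),T[:3,:3]@np.diag([1,-1,-1]),T[:3,3]
def ray(c,p):
    K,R,t=c; d=R@np.linalg.solve(K,[p[0],p[1],1]); return t,d/np.linalg.norm(d)
def at(c,p,z):
    t,d=ray(c,p); return t+d*(z-t[2])/d[2]
def proj(c,X):
    K,R,t=c; q=(np.atleast_2d(X)-t)@R@K.T; return q[:,:2]/q[:,2:]
def tri(c1,p1,c2,p2):
    (a,d),(b,e)=ray(c1,p1),ray(c2,p2)
    k=np.linalg.lstsq(np.c_[d,-e],b-a,rcond=None)[0]
    u,v=a+k[0]*d,b+k[1]*e; return (u+v)/2,np.linalg.norm(u-v)
def crop(im,x,y,w,h,f):
    return cv2.resize(im[y:y+h,x:x+w],None,fx=f,fy=f,interpolation=cv2.INTER_CUBIC)
E
python3 - <<'E'
from h import *
S=ctrl.snapshot("scene");T=ctrl.snapshot("top")
np.save("s.npy",S,allow_pickle=True);np.save("t.npy",T,allow_pickle=True)
a,b=S["color"],T["color"]
top=np.hstack([crop(b,165,180,66,66,4),crop(b,280,122,66,66,4),crop(b,385,190,66,66,4)])
bot=np.hstack([crop(a,386,222,66,72,4),crop(a,259,207,66,72,4),crop(a,233,138,66,72,4)])
cv2.imwrite("pics/c1.png",np.vstack([top,bot]))
s,t=cam(S),cam(T)
for n,p,q in[("rim",(423,235),(190,210)),("lidknob",(265.5,166),(417,222)),("peg1",(274.5,233.5),(322,139.5)),("peg2",(308.5,226),(304,168)),("hub",(292,233),(313,156))]:
    print(n,tri(s,p,t,q))
E
```

```text
rim (array([0.45349187, 0.3074357 , 0.12880326]), np.float64(0.0022290956728180204))
lidknob (array([ 0.44006558, -0.26541734,  0.04395159]), np.float64(0.0002543945448179439))
peg1 (array([ 0.64813005, -0.01078862,  0.0684034 ]), np.float64(0.0011786244897828047))
peg2 (array([0.570844  , 0.03539534, 0.06964794]), np.float64(0.004028095085559976))
hub (array([0.60673462, 0.0115837 , 0.05447817]), np.float64(0.0006387896446676137))
```

View pics/c1.png

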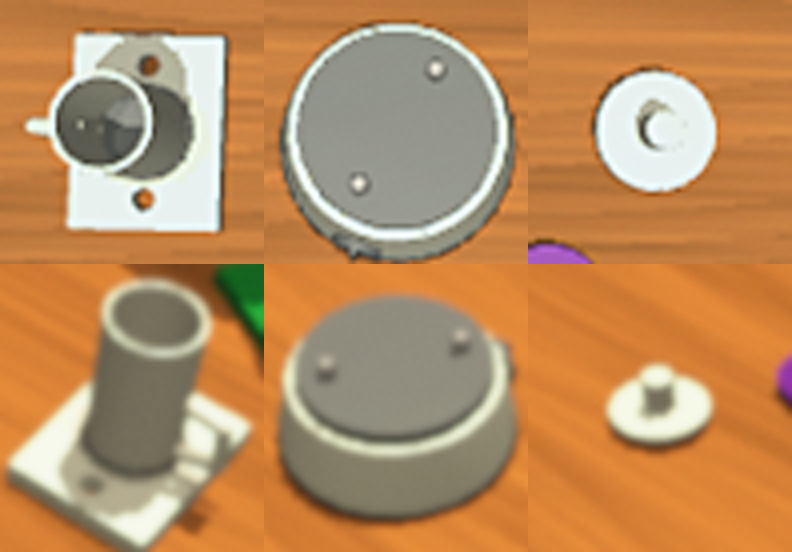

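The crop confirms the choice. The white jug's handle points image-left, with its foot holes at top (202,196) and (201,230). The pegs are at top (322.6,139) and (303.6,167.8), and the white lid is at top (417,222).

Run:
```python
from h import *
S=np.load("s.npy",allow_pickle=True).item();T=np.load("t.npy",allow_pickle=True).item()
s,t=cam(S),cam(T)
o=lambda im,x,y,cx,cy:(x+(cx+.5)/4-.5,y+(cy+.5)/4-.5)
P={"rim":(o(S,386,222,157,54),o(T,165,180,101.5,121),.130),
"peg1":(o(0,259,207,62,102),o(0,280,122,171.5,68),.074),
"peg2":(o(0,259,207,196,76),o(0,280,122,95,183),.074),
"hub":(o(0,259,207,129.5,111),o(0,280,122,134,133),.06),
"knob":(o(0,233,138,129,112),o(0,385,190,136,129),.044),
"liddisc":(o(0,233,138,132,143),o(0,385,190,128,130),.012)}
for n,(p,q,z) in P.items():
    X,e=tri(s,p,t,q); print(n,np.round(X,4),round(e,4),"scene@z",np.round(at(s,p,z)[:2],4),"top@z",np.round(at(t,q,z)[:2],4))
h1=at(t,o(0,165,180,148,65),.016);h2=at(t,o(0,165,180,144,200),.016)
print("holes",h1,h2,(h1+h2)/2,np.linalg.norm(h1-h2),np.degrees(np.arctan2(*(h1-h2)[1::-1])))
c=[at(t,o(0,165,180,*q),.016) for q in[(75,35),(226,36),(221,231),(67,228)]]
print("foot",np.round(c,4).tolist(),np.mean(c,0),[np.degrees(np.arctan2(*(a-b)[1::-1])) for a,b in((c[0],c[3]),(c[1],c[2]))])
```

```text
rim [0.4525 0.3094 0.1288] 0.0023 scene@z [0.4528 0.3108] top@z [0.4531 0.3081]
peg1 [ 0.649  -0.0116  0.0736] 0.0022 scene@z [ 0.6487 -0.0103] top@z [ 0.6496 -0.0124]
peg2 [0.5728 0.036  0.0726] 0.0014 scene@z [0.5735 0.0375] top@z [0.5731 0.0354]
hub [0.6103 0.0113 0.0518] 0.0005 scene@z [0.6159 0.0175] top@z [0.6089 0.011 ]
knob [ 0.4401 -0.2692  0.0437] 0.0011 scene@z [ 0.4401 -0.2684] top@z [ 0.4404 -0.2696]
liddisc [ 0.44   -0.2702  0.0129] 0.0027 scene@z [ 0.4386 -0.2698] top@z [ 0.441  -0.2715]
holes [0.49817851 0.30967897 0.016     ] [0.40725256 0.30831318 0.016     ] [0.45271554 0.30899607 0.016     ] 0.09093621186970861 0.8605719827959749
foot [[0.5174, 0.3599, 0.016], [0.5191, 0.2578, 0.016], [0.3878, 0.2558, 0.016], [0.3874, 0.3591, 0.016]] [0.45289067 0.30816347 0.016     ] [np.float64(0.38842375179512073), np.float64(0.8774661842936425)]
```

move_arm(motion=[[[6, 4, 0], [0, 0, 0], 0], [[20, 15, 0], [0, 0, 0], 0], [[40, 29, 0], [0, 0, 0], 0], [[64, 47, 0], [0, 0, 0], 0], [[88, 64, 0], [0, 0, 0], 0], [[112, 82, 0], [0, 0, 0], 0], [[136, 99, 0], [0, 0, 0], 0], [[160, 117, 0], [0, 0, 0], 0], [[184, 134, 0], [0, 0, 0], 0], [[208, 152, 0], [0, 0, 0], 0]])

```text
clock: 1.03
tool_pos: [0.3303, 0.4546, 0.2067]
orientation: [-180.0, -0.0, -14.1]
force: [-0.7, 0.1, 1.0]
opening: 0.0875
gripper_force: 0.0
```

move_arm(motion=[[[24, 18, 0], [0, 0, 0], 0], [[48, 35, 0], [0, 0, 0], 0], [[72, 52, 0], [0, 0, 0], 0], [[96, 70, 0], [0, 0, 0], 0], [[120, 88, 0], [0, 0, 0], 0], [[138, 101, 0], [0, 0, 0], 0], [[150, 109, 0], [0, 0, 0], 0], [[155, 113, 0], [0, 0, 0], 0], [[155, 113, 0], [0, 0, 0], 0], [[155, 113, 0], [0, 0, 0], 0]])

```text
clock: 1.87
tool_pos: [0.4521, 0.3087, 0.2066]
orientation: [-180.0, 0.0, -14.2]
force: [-0.4, 0.0, -0.5]
opening: 0.0877
gripper_force: 0.0
```

move_arm(motion=[[[0, 0, 5], [0, 0, 0], 0], [[0, 0, 17], [0, 0, 0], 0], [[0, 0, 32], [0, 0, 0], 0], [[0, 0, 48], [0, 0, 0], 0], [[0, 0, 64], [0, 0, 0], 0], [[0, 0, 78], [0, 0, 0], 0], [[0, 0, 89], [0, 0, 0], 0], [[0, 0, 96], [0, 0, 0], 0], [[0, 0, 99], [0, 0, 0], 0], [[0, 0, 99], [0, 0, 0], 0]])

```text
clock: 2.7
tool_pos: [0.4519, 0.309, 0.107]
orientation: [179.9, 0.0, -14.1]
force: [0.0, -0.1, 1.1]
opening: 0.0875
gripper_force: 0.0
```

move_arm(motion=[[[0, 0, 0], [0, 0, 0], 0.15], [[0, 0, 0], [0, 0, 0], 0.2], [[0, 0, 0], [0, 0, 0], 0.25], [[0, 0, 0], [0, 0, 0], 0.3], [[0, 0, 0], [0, 0, 0], 0.4], [[0, 0, 0], [0, 0, 0], 0.5], [[0, 0, 0], [0, 0, 0], 0.5], [[0, 0, 0], [0, 0, 0], 0.5], [[0, 0, 0], [0, 0, 0], 0.5]])

```text
clock: 3.45
tool_pos: [0.4525, 0.3093, 0.108]
orientation: [-179.9, -0.0, -14.1]
force: [-0.8, 1.4, 4.1]
opening: 0.0607
gripper_force: 30.0
```

move_arm(motion=[[[0, 0, -2], [0, 0, 0], 0.5], [[0, 0, -6], [0, 0, 0], 0.5], [[0, 0, -14], [0, 0, 0], 0.5], [[0, 0, -26], [0, 0, 0], 0.5], [[0, 0, -40], [0, 0, 0], 0.5], [[0, 0, -56], [0, 0, 0], 0.5], [[0, 0, -72], [0, 0, 0], 0.5], [[0, 0, -86], [0, 0, 0], 0.5], [[0, 0, -96], [0, 0, 0], 0.5], [[0, 0, -100], [0, 0, 0], 0.5]])

```text
clock: 4.28
tool_pos: [0.4526, 0.3092, 0.2094]
orientation: [-179.9, -0.1, -14.1]
force: [0.6, 0.4, -3.0]
opening: 0.0609
gripper_force: 30.0
```

move_arm(motion=[[[2, 2, 0], [0, 0, 0], 0.5], [[7, 8, 0], [0, 0, 0], 0.5], [[16, 18, 0], [0, 0, 0], 0.5], [[28, 31, 0], [0, 0, 0], 0.5], [[42, 46, 0], [0, 0, 0], 0.5], [[56, 62, 0], [0, 0, 0], 0.5], [[70, 77, 0], [0, 0, 0], 0.5], [[84, 93, 0], [0, 0, 0], 0.5], [[98, 108, 0], [0, 0, 0], 0.5], [[112, 124, 0], [0, 0, 0], 0.5]])

```text
clock: 5.12
tool_pos: [0.5306, 0.1589, 0.2065]
orientation: [179.9, 0.1, -14.2]
force: [-0.8, 0.6, -2.9]
opening: 0.0608
gripper_force: 30.0
```

move_arm(motion=[[[14, 15, 0], [0, 0, 2], 0.5], [[28, 31, 0], [0, 0, 5], 0.5], [[42, 46, 0], [0, 0, 9], 0.5], [[56, 62, 0], [0, 0, 13], 0.5], [[70, 77, 0], [0, 0, 17], 0.5], [[84, 93, 0], [0, 0, 21], 0.5], [[96, 106, 0], [0, 0, 25], 0.5], [[105, 116, 0], [0, 0, 29], 0.5], [[111, 123, 0], [0, 0, 31.5], 0.5], [[114, 125, 0], [0, 0, 32.7], 0.5]])

```text
clock: 5.95
tool_pos: [0.6102, 0.0095, 0.2062]
orientation: [179.9, 0.1, -47.1]
force: [0.4, -0.4, -2.1]
opening: 0.0612
gripper_force: 30.0
```

move_arm(motion=[[[0, 0, 0], [0, 0, 0], 0.5], [[0, 0, 0], [0, 0, 0], 0.5], [[0, 0, 0], [0, 0, 0], 0.5]])

```text
clock: 6.2
tool_pos: [0.6101, 0.0123, 0.2072]
orientation: [180.0, 0.0, -46.8]
force: [-0.6, -0.7, -3.4]
opening: 0.0612
gripper_force: 30.0
```

Run:
```python
from h import *
S=ctrl.snapshot("scene");T=ctrl.snapshot("top");o=ctrl.get_obs();print(o["tool_pos"],o["orientation"],o["force"],o["moment"])
np.save("s2.npy",S,allow_pickle=True);np.save("t2.npy",T,allow_pickle=True)
cv2.imwrite("pics/c2.png",np.hstack([crop(T["color"],265,90,98,120,4),crop(S["color"],245,130,98,120,4)]))
```

```text
[0.61025609 0.0126699  0.20757528] [-1.79998497e+02  4.10794366e-03 -4.67551461e+01] [-0.45779042 -0.7154819  -2.39663472] [ 0.06667891 -0.00501196 -0.00582353]
```

View pics/c2.png

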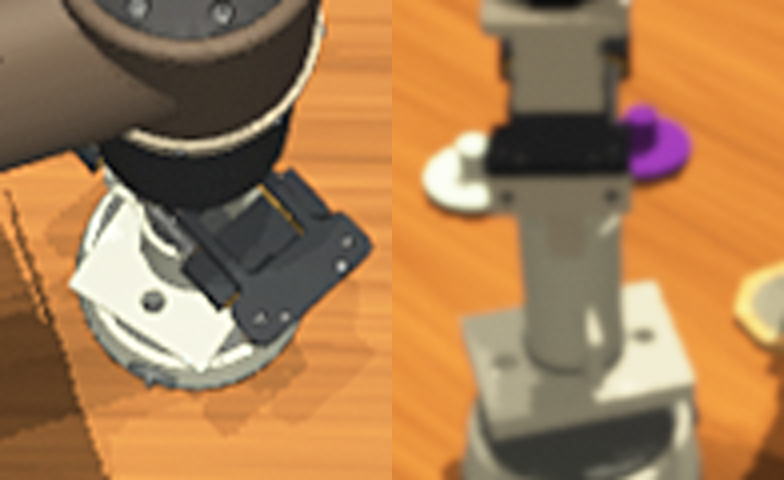

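The jug is held above the base. The holes show in the scene crop at (506,361) and (645,335), and one shows in the top crop at (153,301).

Run:
```python
from h import *
S=np.load("s.npy",allow_pickle=True).item();T=np.load("t.npy",allow_pickle=True).item()
s,t=cam(S),cam(T)
o=lambda x,y,cx,cy:(x+(cx+.5)/4-.5,y+(cy+.5)/4-.5)
z=.1155
a=at(s,o(245,130,114,361),z);b=at(s,o(245,130,253,335),z);c=at(t,o(265,90,153,301),z)
print(a,b,(a+b)/2,np.linalg.norm(a-b),np.degrees(np.arctan2(*(a-b)[1::-1])),"top",c, tri(s,o(245,130,253,335),t,o(265,90,153,301)))
```

```text
[ 0.64761785 -0.01148583  0.1155    ] [0.5713295  0.03720843 0.1155    ] [0.60947367 0.0128613  0.1155    ] 0.09050439385241761 -32.54977394527769 top [0.57280562 0.03564354 0.1155    ] (array([0.57208603, 0.03646061, 0.11568723]), np.float64(0.002138984543233303))
```

move_arm(motion=[[[0.4, -0.7, 3], [0, 0, 0], 0.5], [[0.4, -0.7, 8], [0, 0, 0], 0.5], [[0.4, -0.7, 13], [0, 0, 0], 0.5], [[0.4, -0.7, 17], [0, 0, 0], 0.5], [[0.4, -0.7, 20], [0, 0, 0], 0.5], [[0.4, -0.7, 22], [0, 0, 0], 0.5], [[0.4, -0.7, 23], [0, 0, 0], 0.5], [[0.4, -0.7, 24], [0, 0, 0], 0.5], [[0.4, -0.7, 25], [0, 0, 0], 0.5], [[0.4, -0.7, 25], [0, 0, 0], 0.5]])

```text
clock: 7.13
tool_pos: [0.6113, 0.0124, 0.1825]
orientation: [180.0, 0.0, -46.8]
force: [-0.7, 0.2, -2.2]
opening: 0.0607
gripper_force: 30.0
```

move_arm(motion=[[[0, 0, 1], [0, 0, 0], 0.5], [[0, 0, 2], [0, 0, 0], 0.5], [[0, 0, 3], [0, 0, 0], 0.5], [[0, 0, 4], [0, 0, 0], 0.5], [[0, 0, 5], [0, 0, 0], 0.5], [[0, 0, 6], [0, 0, 0], 0.5], [[0, 0, 7], [0, 0, 0], 0.5], [[0, 0, 7], [0, 0, 0], 0.5]])

```text
clock: 7.8
tool_pos: [0.6111, 0.0124, 0.1753]
orientation: [180.0, 0.0, -46.8]
force: [0.3, 0.0, -3.6]
opening: 0.061
gripper_force: 30.0
```

Pegs are in the holes. I'll ease down the last 2–3 mm.

move_arm(motion=[[[0, 0, 0.5], [0, 0, 0], 0.5], [[0, 0, 1], [0, 0, 0], 0.5], [[0, 0, 1.4], [0, 0, 0], 0.5], [[0, 0, 1.8], [0, 0, 0], 0.5], [[0, 0, 2.2], [0, 0, 0], 0.5], [[0, 0, 2.5], [0, 0, 0], 0.5], [[0, 0, 2.5], [0, 0, 0], 0.5]])

```text
clock: 8.38
tool_pos: [0.6113, 0.0124, 0.1731]
orientation: [-180.0, -0.0, -46.8]
force: [-0.9, -0.7, -3.3]
opening: 0.0605
gripper_force: 30.0
```

move_arm(motion=[[[0, 0, 0.3], [0, 0, 0], 0.5], [[0, 0, 0.6], [0, 0, 0], 0.5], [[0, 0, 0.9], [0, 0, 0], 0.5], [[0, 0, 1.2], [0, 0, 0], 0.5], [[0, 0, 1.2], [0, 0, 0], 0.5], [[0, 0, 1.2], [0, 0, 0], 0.5]])

```text
clock: 8.88
tool_pos: [0.6114, 0.0125, 0.1729]
orientation: [-180.0, -0.0, -46.8]
force: [-3.5, 1.3, 5.4]
opening: 0.0612
gripper_force: 30.0
```

move_arm(motion=[[[0, 0, 0], [0, 0, 0], 0.3], [[0, 0, 0], [0, 0, 0], 0.25], [[0, 0, 0], [0, 0, 0], 0.2], [[0, 0, 0], [0, 0, 0], 0.1], [[0, 0, 0], [0, 0, 0], 0], [[0, 0, 0], [0, 0, 0], 0], [[0, 0, 0], [0, 0, 0], 0], [[0, 0, 0], [0, 0, 0], 0]])

```text
clock: 9.55
tool_pos: [0.6113, 0.0123, 0.1718]
orientation: [180.0, 0.0, -46.8]
force: [0.5, -0.7, 0.3]
opening: 0.0872
gripper_force: 0.0
```

move_arm(motion=[[[0, 0, -2], [0, 0, 0], 0], [[0, 0, -8], [0, 0, 0], 0], [[0, 0, -18], [0, 0, 0], 0], [[0, 0, -30], [0, 0, 0], 0], [[0, 0, -42], [0, 0, 0], 0], [[0, 0, -54], [0, 0, 0], 0], [[0, 0, -66], [0, 0, 0], 0], [[0, 0, -74], [0, 0, 0], 0], [[0, 0, -80], [0, 0, 0], 0], [[0, 0, -80], [0, 0, 0], 0]])

```text
clock: 10.38
tool_pos: [0.6119, 0.0124, 0.2537]
orientation: [-179.9, -0.1, -46.8]
force: [-0.6, 0.1, -0.4]
opening: 0.0877
gripper_force: 0.0
```

move_arm(motion=[[[1, 3, 0], [0, 0, 0], 0], [[3, 12, 0], [0, 0, 0], 0], [[8, 28, 0], [0, 0, 0], 0], [[13, 48, 0], [0, 0, 0], 0], [[19, 70, 0], [0, 0, 0], 0], [[25, 92, 0], [0, 0, 0], 0], [[31, 114, 0], [0, 0, 0], 0], [[37, 136, 0], [0, 0, 0], 0], [[43, 158, 0], [0, 0, 0], 0], [[49, 180, 0], [0, 0, 0], 0]])

```text
clock: 11.22
tool_pos: [0.5111, -0.1487, 0.2518]
orientation: [180.0, 0.0, -46.9]
force: [0.1, -0.5, -0.0]
opening: 0.0873
gripper_force: 0.0
```

move_arm(motion=[[[6, 22, 10], [0, 0, 0], 0], [[12, 44, 25], [0, 0, 0], 0], [[18, 66, 40], [0, 0, 0], 0], [[24, 88, 55], [0, 0, 0], 0], [[30, 108, 70], [0, 0, 0], 0], [[35, 124, 84], [0, 0, 0], 0], [[38, 134, 94], [0, 0, 0], 0], [[39, 137, 100], [0, 0, 0], 0], [[39, 137, 100], [0, 0, 0], 0], [[39, 137, 100], [0, 0, 0], 0]])

```text
clock: 12.05
tool_pos: [0.4402, -0.2688, 0.1521]
orientation: [180.0, -0.0, -46.9]
force: [0.6, -0.3, 0.3]
opening: 0.0878
gripper_force: 0.0
```

Run:
```python
from h import *
S=ctrl.snapshot("scene");T=ctrl.snapshot("top");o=ctrl.get_obs();print(o["tool_pos"],o["orientation"],o["force"],o["joint_pos"])
cv2.imwrite("pics/c3.png",np.hstack([crop(T["color"],265,90,98,120,4),crop(S["color"],245,150,98,120,4)]))
```

```text
[ 0.44107236 -0.2683983   0.15267146] [-1.79964396e+02 -6.75817929e-02 -4.67967941e+01] [ 0.32639787  0.32531941 -0.50113805] [-9.50379675e+00  8.06964984e+00 -2.36542601e+01  1.48515957e-02
 -5.82007541e+01  5.26992060e+01]
```

View pics/c3.png

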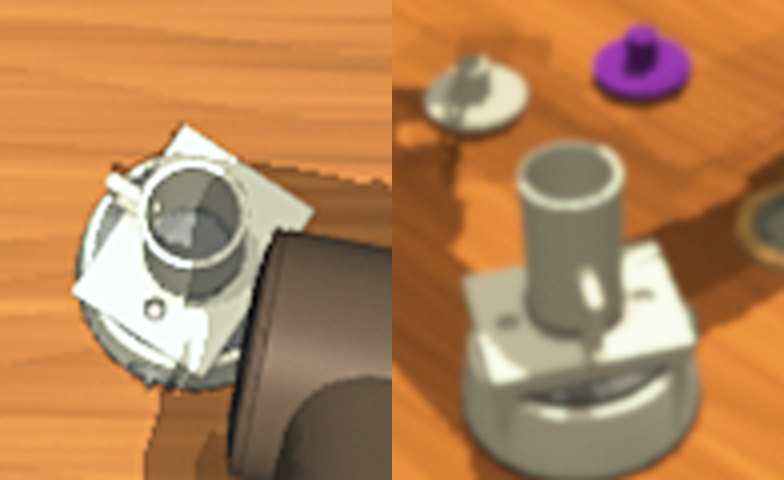

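The jug is seated, with a peg visible inside the hole at top crop (154,309). The rim is at top crop (194,214) and scene crop (571,177). I'll descend on the lid knob while computing the rim position.

move_arm(motion=[[[0, 0, 4], [0, 0, 0], 0], [[0, 0, 14], [0, 0, 0], 0], [[0, 0, 29], [0, 0, 0], 0], [[0, 0, 47], [0, 0, 0], 0], [[0, 0, 65], [0, 0, 0], 0], [[0, 0, 83], [0, 0, 0], 0], [[0, 0, 98], [0, 0, 0], 0], [[0, 0, 108], [0, 0, 0], 0], [[0, 0, 114], [0, 0, 0], 0], [[0, 0, 114], [0, 0, 0], 0]])

```text
clock: 12.98
tool_pos: [0.4396, -0.2683, 0.0365]
orientation: [179.9, 0.1, -46.8]
force: [-0.5, 0.4, 0.3]
opening: 0.0879
gripper_force: 0.0
```

move_arm(motion=[[[0, 0, 0], [0, 0, 0], 0.4], [[0, 0, 0], [0, 0, 0], 0.5], [[0, 0, 0], [0, 0, 0], 0.6], [[0, 0, 0], [0, 0, 0], 0.65], [[0, 0, 0], [0, 0, 0], 0.7], [[0, 0, 0], [0, 0, 0], 0.75], [[0, 0, 0], [0, 0, 0], 0.9], [[0, 0, 0], [0, 0, 0], 0.9], [[0, 0, 0], [0, 0, 0], 0.9], [[0, 0, 0], [0, 0, 0], 0.9]])

```text
clock: 13.82
tool_pos: [0.4402, -0.2686, 0.0378]
orientation: [180.0, 0.0, -46.8]
force: [0.3, -0.4, -0.2]
opening: 0.0264
gripper_force: 0.0
```

Run:
```python
from h import *
S=np.load("s.npy",allow_pickle=True).item();T=np.load("t.npy",allow_pickle=True).item()
s,t=cam(S),cam(T)
o=lambda x,y,cx,cy:(x+(cx+.5)/4-.5,y+(cy+.5)/4-.5)
p,q=o(245,150,179,177),o(265,90,194,214)
print(tri(s,p,t,q),at(s,p,.195),at(t,q,.195))
```

```text
(array([0.61125262, 0.01201104, 0.1915545 ]), np.float64(0.0031752816622884136)) [0.6132778  0.01638969 0.195     ] [0.61157853 0.01078162 0.195     ]
```

move_arm(motion=[[[0, 0, 0], [0, 0, 0], 0.9], [[0, 0, 0], [0, 0, 0], 0.9], [[0, 0, 0], [0, 0, 0], 0.9], [[0, 0, 0], [0, 0, 0], 0.9], [[0, 0, 0], [0, 0, 0], 0.9]])

```text
clock: 14.23
tool_pos: [0.4402, -0.2686, 0.0378]
orientation: [180.0, 0.0, -46.8]
force: [0.3, -0.1, -0.5]
opening: 0.0093
gripper_force: 0.0
```

Run:
```python
from h import *
S=ctrl.snapshot("scene");T=ctrl.snapshot("top");o=ctrl.get_obs();print(o["opening"])
np.save("s3.npy",S,allow_pickle=True);np.save("t3.npy",T,allow_pickle=True)
cv2.imwrite("pics/c4.png",np.hstack([crop(T["color"],360,170,98,120,4),crop(S["color"],220,100,98,120,4)]))
```

```text
0.008781301927541287
```

View pics/c4.png

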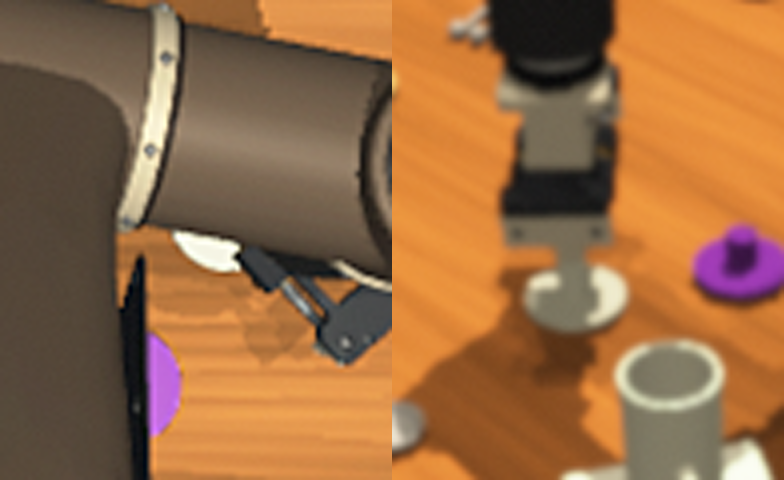

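Run:
```python
from h import *
S=np.load("s3.npy",allow_pickle=True).item();s=cam(S)
im=crop(S["color"],235,140,60,55,10)
b=crop(np.load("s.npy",allow_pickle=True).item()["color"],235,140,60,55,10)[:, 250:450]
im=cv2.convertScaleAbs(np.hstack([im,b]),alpha=1.5)
cv2.imwrite("pics/c5.png",im)
f=lambda X:np.round((proj(s,X)[0]-[235,140])*10)
for X in([.4402,-.2686,.019],[.4402,-.2686,.0378],[.4402,-.2686,.044],[.4402,-.2686,.014]):print(X,f(X))
```

```text
[0.4402, -0.2686, 0.019] [304. 320.]
[0.4402, -0.2686, 0.0378] [299. 272.]
[0.4402, -0.2686, 0.044] [298. 256.]
[0.4402, -0.2686, 0.014] [305. 332.]
```

View pics/c5.png

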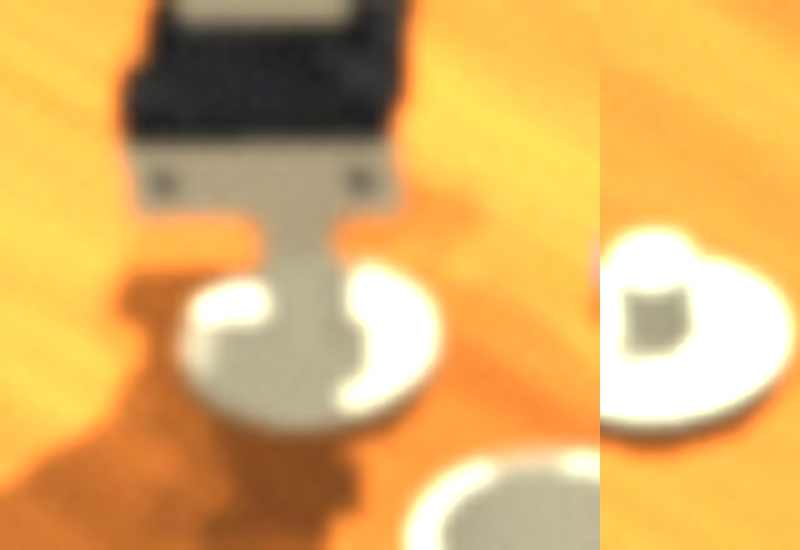

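move_arm(motion=[[[0, 0, 0], [0, 0, 0], 1], [[0, 0, 0], [0, 0, 0], 1], [[0, 0, 0], [0, 0, 0], 1], [[0, 0, -1], [0, 0, 0], 1], [[0, 0, -4], [0, 0, 0], 1], [[0, 0, -9], [0, 0, 0], 1], [[0, 0, -14], [0, 0, 0], 1], [[0, 0, -18], [0, 0, 0], 1], [[0, 0, -20], [0, 0, 0], 1], [[0, 0, -20], [0, 0, 0], 1]])

```text
clock: 15.17
tool_pos: [0.4407, -0.2687, 0.0587]
orientation: [-180.0, -0.1, -46.8]
force: [0.7, 0.8, -0.1]
opening: 0.0007
gripper_force: 0.0
```

Run:
```python
from h import *
S=ctrl.snapshot("scene");T=ctrl.snapshot("top");o=ctrl.get_obs();print(o)
np.save("s4.npy",S,allow_pickle=True)
cv2.imwrite("pics/c6.png",np.hstack([crop(S["color"],235,130,60,65,8),crop(T["color"],385,190,66,65,4)[:1].repeat(520,0)[:, :1]]))
```

```text
{'clock': 15.2667, 'joint_pos': array([-9.56093325e+00,  1.43098649e+01, -3.03185386e+01, -5.95516949e-03,
       -4.53527587e+01,  5.27184542e+01]), 'qvel': array([-0.08078942,  0.27997618, -0.31930079, -0.02737572,  0.13540177,
       -0.01251259]), 'tau': array([ 1.23733672e-02, -4.29768419e+01,  2.24732369e+01,  5.29975712e+00,
        7.12107425e-02,  1.46399257e-04]), 'tool_pos': array([ 0.44024329, -0.26862472,  0.05799735]), 'orientation': array([-1.79985217e+02, -1.24213110e-02, -4.68466649e+01]), 'force': array([-0.87882229, -0.21567728, -0.68915133]), 'moment': array([ 0.05761896, -0.01245684,  0.0062521 ]), 'gripper_force': 0.0, 'opening': 0.0006566442033307808}
```

View pics/c6.png

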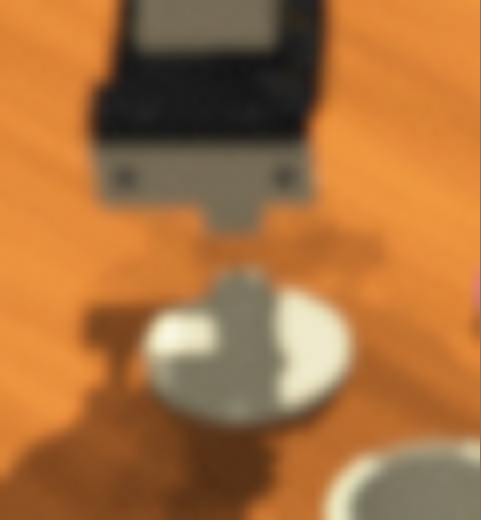

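The fingers closed above the knob: at scene crop (232,235) the tip hangs clear above the knob top at (240,270). The real tool height therefore disagrees with the expected geometry. I'll check by projecting the gripper's features.

Run:
```python
from h import *
S=np.load("s4.npy",allow_pickle=True).item();s=cam(S)
u=np.array([.729,.685,0])
def P(tcp,off,h,o,f): return np.round((proj(s,np.array(tcp)+off*u+[0,0,h])[0]-o)*f)
c6=[.4402,-.2686,.058];c2=[.6102,.0125,.2075]
print("c6 observed body bottom 205,205; tip 232,235; c2 body bottom y212 (x 565-392=173), pad end y~255")
for off in(0,21,39,65,96): print(off,"body c6",P(c6,off,.047,[235,130],8),"c2",P(c2,off,.047,[245,130],4),"tip c6",P(c6,off,-.019,[235,130],8))
print("c2 tip (half 31..52)",P(c2,31,-.019,[245,130],4),P(c2,52,-.019,[245,130],4))
print("knob base/top c6",P([.4402,-.2692,0],0,.014,[235,130],8),P([.4402,-.2692,0],0,.044,[235,130],8))
```

```text
c6 observed body bottom 205,205; tip 232,235; c2 body bottom y212 (x 565-392=173), pad end y~255
0 body c6 [227. 156.] c2 [173. 173.] tip c6 [239. 295.]
21 body c6 [  574. -3064.] c2 [  236. -1503.] tip c6 [  574. -3088.]
39 body c6 [  559. -2919.] c2 [  233. -1445.] tip c6 [  558. -2931.]
65 body c6 [  552. -2855.] c2 [  232. -1420.] tip c6 [  552. -2863.]
96 body c6 [  549. -2826.] c2 [  232. -1407.] tip c6 [  548. -2831.]
c2 tip (half 31..52) [  234. -1470.] [  233. -1433.]
knob base/top c6 [243. 345.] [237. 284.]
```

Run:
```python
from h import *
S=np.load("s4.npy",allow_pickle=True).item();s=cam(S)
u=np.array([.729,.685,0])/1000
def P(tcp,off,h,o,f): return np.round((proj(s,np.array(tcp)+off*u+[0,0,h])[0]-o)*f)
c6=[.4402,-.2686,.058];c2=[.6102,.0125,.2075]
for off in(0,21,39,65,96): print(off,"body c6",P(c6,off,.047,[235,130],8),"c2",P(c2,off,.047,[245,130],4),"tip c6",P(c6,off,-.019,[235,130],8))
print("c2 tip (31,52)",P(c2,31,-.019,[245,130],4),P(c2,52,-.019,[245,130],4))
```

```text
0 body c6 [227. 156.] c2 [173. 173.] tip c6 [239. 295.]
21 body c6 [224. 187.] c2 [172. 195.] tip c6 [236. 328.]
39 body c6 [221. 215.] c2 [171. 214.] tip c6 [233. 356.]
65 body c6 [216. 257.] c2 [170. 243.] tip c6 [229. 398.]
96 body c6 [211. 307.] c2 [169. 278.] tip c6 [224. 449.]
c2 tip (31,52) [176. 292.] [175. 315.]
```

move_arm(motion=[[[0, 0, 0], [0, 0, 0], 0], [[0, 0, 0], [0, 0, 0], 0], [[0, 0, 0], [0, 0, 0], 0], [[0, 0, 0], [0, 0, 0], 0], [[0, 0, 0], [0, 0, 0], 0], [[0, 0, 0], [0, 0, 0], 0], [[0, 0, 0], [0, 0, 0], 0], [[0, 0, 0], [0, 0, 0], 0], [[0, 0, 0], [0, 0, 0], 0], [[0, 0, 0], [0, 0, 0], 0]])

```text
clock: 16.1
tool_pos: [0.4402, -0.2686, 0.0579]
orientation: [-180.0, -0.0, -46.8]
force: [-0.1, 0.9, 0.6]
opening: 0.0618
gripper_force: 0.0
```

move_arm(motion=[[[0, 0, 3], [0, 0, 0], 0], [[0, 0, 8], [0, 0, 0], 0], [[0, 0, 13], [0, 0, 0], 0], [[0, 0, 18], [0, 0, 0], 0], [[0, 0, 23], [0, 0, 0], 0], [[0, 0, 28], [0, 0, 0], 0], [[0, 0, 32], [0, 0, 0], 0], [[0, 0, 35], [0, 0, 0], 0], [[0, 0, 36], [0, 0, 0], 0], [[0, 0, 36], [0, 0, 0], 0]])

```text
clock: 16.93
tool_pos: [0.4401, -0.2686, 0.0215]
orientation: [180.0, 0.0, -46.8]
force: [-0.6, 0.3, 0.6]
opening: 0.0873
gripper_force: 0.0
```

Run:
```python
from h import *
S=ctrl.snapshot("scene");o=ctrl.get_obs();print(o["tool_pos"],o["force"],o["opening"])
cv2.imwrite("pics/c7.png",cv2.convertScaleAbs(crop(S["color"],225,130,80,65,8),alpha=1.3))
```

```text
[ 0.4402594  -0.26866803  0.02180451] [ 0.87070487 -0.50226672  0.29325868] 0.08761421037587795
```

View pics/c7.png

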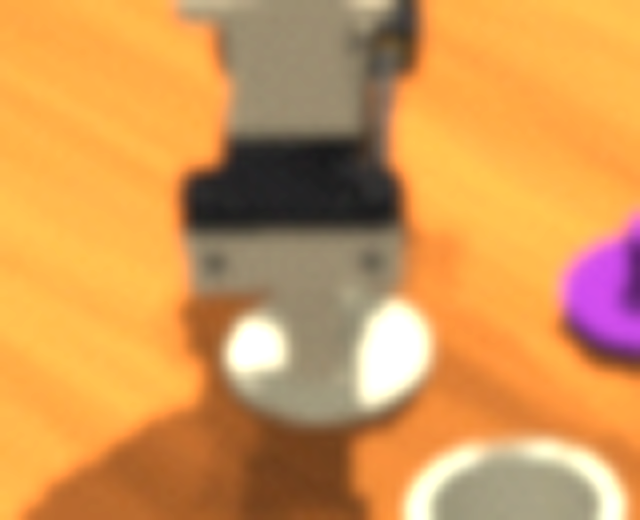

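The lid has not moved (disc centre at crop 328,350) and there is no contact. I'll try closing.

move_arm(motion=[[[0, 0, 0], [0, 0, 0], 0.4], [[0, 0, 0], [0, 0, 0], 0.5], [[0, 0, 0], [0, 0, 0], 0.6], [[0, 0, 0], [0, 0, 0], 0.65], [[0, 0, 0], [0, 0, 0], 0.68], [[0, 0, 0], [0, 0, 0], 0.72], [[0, 0, 0], [0, 0, 0], 0.8], [[0, 0, 0], [0, 0, 0], 0.8], [[0, 0, 0], [0, 0, 0], 0.8], [[0, 0, 0], [0, 0, 0], 0.8]])

```text
clock: 17.82
tool_pos: [0.4402, -0.2687, 0.0219]
orientation: [180.0, 0.0, -46.8]
force: [-0.5, -0.9, 0.7]
opening: 0.0266
gripper_force: 0.4
```

move_arm(motion=[[[0, 0, 0], [0, 0, 0], 0.8], [[0, 0, 0], [0, 0, 0], 0.8], [[0, 0, 0], [0, 0, 0], 0.8], [[0, 0, 0], [0, 0, 0], 0.8]])

```text
clock: 18.15
tool_pos: [0.4402, -0.2686, 0.0218]
orientation: [180.0, 0.0, -46.8]
force: [0.6, -0.5, -1.2]
opening: 0.0233
gripper_force: 30.0
```

move_arm(motion=[[[0, 0, -2], [0, 0, 0], 0.8], [[0, 0, -7], [0, 0, 0], 0.8], [[0, 0, -16], [0, 0, 0], 0.8], [[0, 0, -28], [0, 0, 0], 0.8], [[0, 0, -42], [0, 0, 0], 0.8], [[0, 0, -58], [0, 0, 0], 0.8], [[0, 0, -74], [0, 0, 0], 0.8], [[0, 0, -90], [0, 0, 0], 0.8], [[0, 0, -106], [0, 0, 0], 0.8], [[0, 0, -122], [0, 0, 0], 0.8]])

```text
clock: 18.98
tool_pos: [0.4402, -0.2686, 0.1457]
orientation: [-180.0, -0.0, -46.8]
force: [-0.2, 0.1, -0.7]
opening: 0.023
gripper_force: 30.0
```

move_arm(motion=[[[0, 0, -16], [0, 0, 0], 0.8], [[0, 0, -32], [0, 0, 0], 0.8], [[0, 0, -48], [0, 0, 0], 0.8], [[0, 0, -64], [0, 0, 0], 0.8], [[0, 0, -80], [0, 0, 0], 0.8], [[0, 0, -94], [0, 0, 0], 0.8], [[0, 0, -103], [0, 0, 0], 0.8], [[0, 0, -107], [0, 0, 0], 0.8], [[0, 0, -107], [0, 0, 0], 0.8]])

```text
clock: 19.73
tool_pos: [0.4405, -0.2687, 0.252]
orientation: [-179.9, -0.1, -46.8]
force: [0.1, -0.3, -1.0]
opening: 0.023
gripper_force: 30.0
```

move_arm(motion=[[[-1, -3, 0], [0, 0, 0], 0.8], [[-3, -11, 0], [0, 0, 0], 0.8], [[-7, -25, 0], [0, 0, 0], 0.8], [[-11, -41, 0], [0, 0, 0], 0.8], [[-16, -58, 0], [0, 0, 0], 0.8], [[-21, -76, 0], [0, 0, 0], 0.8], [[-26, -94, 0], [0, 0, 0], 0.8], [[-31, -112, 0], [0, 0, 0], 0.8], [[-36, -130, 0], [0, 0, 0], 0.8], [[-41, -148, 0], [0, 0, 0], 0.8]])

```text
clock: 20.57
tool_pos: [0.5203, -0.136, 0.2499]
orientation: [179.9, 0.1, -46.8]
force: [0.0, -0.3, -0.4]
opening: 0.023
gripper_force: 30.0
```

move_arm(motion=[[[-5, -18, 0], [0, 0, 0], 0.8], [[-10, -36, 0], [0, 0, 0], 0.8], [[-15, -54, 0], [0, 0, 0], 0.8], [[-20, -72, 0], [0, 0, 0], 0.8], [[-25, -90, 0], [0, 0, 0], 0.8], [[-30, -108, 0], [0, 0, 0], 0.8], [[-35, -126, 0], [0, 0, 0], 0.8], [[-40, -144, 0], [0, 0, 0], 0.8], [[-44, -158, 0], [0, 0, 0], 0.8], [[-46, -166, 0], [0, 0, 0], 0.8]])

```text
clock: 21.4
tool_pos: [0.6108, 0.0115, 0.2504]
orientation: [180.0, 0.0, -46.8]
force: [0.4, 0.5, -0.9]
opening: 0.0233
gripper_force: 30.0
```

move_arm(motion=[[[-1, -3.5, 0], [0, 0, 0], 0.8], [[-1, -3.5, 0], [0, 0, 0], 0.8], [[-1, -3.5, 0], [0, 0, 0], 0.8], [[-1, -3.5, 0], [0, 0, 0], 0.8]])

```text
clock: 21.73
tool_pos: [0.6113, 0.0121, 0.251]
orientation: [-180.0, -0.0, -46.9]
force: [0.1, -0.5, -0.7]
opening: 0.0232
gripper_force: 30.0
```

Run:
```python
from h import *
S=ctrl.snapshot("scene");T=ctrl.snapshot("top");o=ctrl.get_obs();print(o["tool_pos"],o["orientation"],o["force"],o["opening"])
np.save("s5.npy",S,allow_pickle=True)
cv2.imwrite("pics/c8.png",np.hstack([crop(S["color"],255,110,68,75,8),crop(T["color"],280,110,60,150,4)[:,:]]))
```

```text
[0.61135218 0.01207241 0.2511395 ] [-1.79984712e+02 -6.52047459e-03 -4.68852154e+01] [ 0.23502192  0.76757729 -0.50025051] 0.023083167315787804
```

View pics/c8.png

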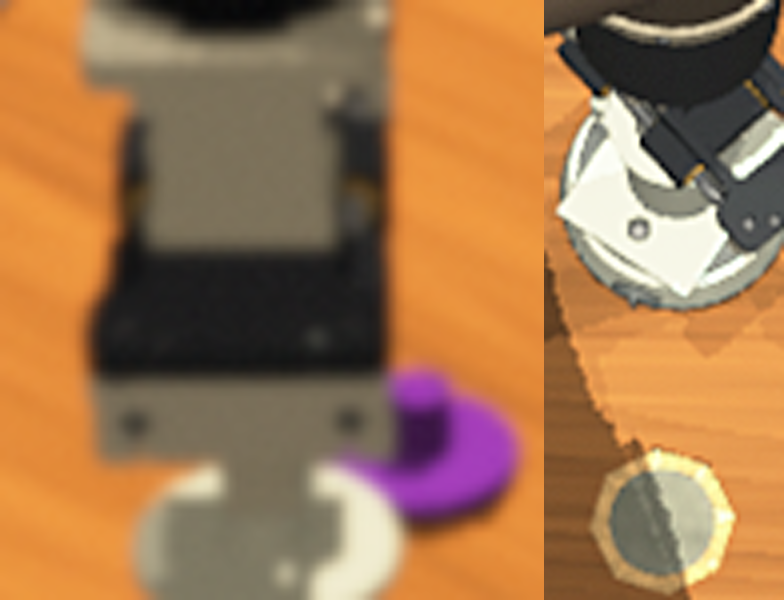

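The lid is held level, with its disc from scene crop x 135 to 405, and it sits over the jug. I'll lower it to the rim.

move_arm(motion=[[[-0.5, -0.5, 4], [0, 0, 0], 0.8], [[-0.5, -0.5, 11], [0, 0, 0], 0.8], [[-0.5, -0.5, 18], [0, 0, 0], 0.8], [[-0.5, -0.5, 24], [0, 0, 0], 0.8], [[-0.5, -0.5, 29], [0, 0, 0], 0.8], [[-0.5, -0.5, 32], [0, 0, 0], 0.8], [[-0.5, -0.5, 33], [0, 0, 0], 0.8], [[-0.5, -0.5, 34], [0, 0, 0], 0.8], [[-0.5, -0.5, 35], [0, 0, 0], 0.8], [[-0.5, -0.5, 36], [0, 0, 0], 0.8]])

```text
clock: 22.67
tool_pos: [0.6119, 0.0135, 0.2151]
orientation: [-180.0, -0.0, -46.8]
force: [0.1, 0.2, -1.0]
opening: 0.023
gripper_force: 30.0
```

move_arm(motion=[[[0, 0, 0.5], [0, 0, 0], 0.8], [[0, 0, 1], [0, 0, 0], 0.8], [[0, 0, 1.5], [0, 0, 0], 0.8], [[0, 0, 2], [0, 0, 0], 0.8], [[0, 0, 2], [0, 0, 0], 0.8]])

```text
clock: 23.08
tool_pos: [0.6116, 0.0134, 0.2128]
orientation: [180.0, 0.0, -46.8]
force: [-0.2, -0.5, -0.3]
opening: 0.0232
gripper_force: 30.0
```

move_arm(motion=[[[0, 0, 0.5], [0, 0, 0], 0.8], [[0, 0, 1], [0, 0, 0], 0.8], [[0, 0, 1.5], [0, 0, 0], 0.8], [[0, 0, 2], [0, 0, 0], 0.8], [[0, 0, 2.5], [0, 0, 0], 0.8], [[0, 0, 3], [0, 0, 0], 0.8], [[0, 0, 3.3], [0, 0, 0], 0.8], [[0, 0, 3.6], [0, 0, 0], 0.8], [[0, 0, 3.6], [0, 0, 0], 0.8]])

```text
clock: 23.83
tool_pos: [0.6116, 0.0134, 0.2092]
orientation: [180.0, 0.0, -46.8]
force: [0.3, 0.5, 0.2]
opening: 0.0231
gripper_force: 30.0
```

move_arm(motion=[[[0, 0, 0.3], [0, 0, 0], 0.8], [[0, 0, 0.6], [0, 0, 0], 0.8], [[0, 0, 0.8], [0, 0, 0], 0.8], [[0, 0, 0.8], [0, 0, 0], 0.8]])

```text
clock: 24.17
tool_pos: [0.6117, 0.0134, 0.2088]
orientation: [-180.0, -0.0, -46.8]
force: [-1.4, 0.2, 1.8]
opening: 0.023
gripper_force: 30.0
```

The lid touches down at 0.2088, exactly the seated height. I'll release and rise.

move_arm(motion=[[[0, 0, 0], [0, 0, 0], 0.7], [[0, 0, 0], [0, 0, 0], 0.65], [[0, 0, 0], [0, 0, 0], 0.6], [[0, 0, 0], [0, 0, 0], 0.5], [[0, 0, 0], [0, 0, 0], 0.35], [[0, 0, 0], [0, 0, 0], 0.3], [[0, 0, 0], [0, 0, 0], 0.3], [[0, 0, 0], [0, 0, 0], 0.3], [[0, 0, 0], [0, 0, 0], 0.3], [[0, 0, 0], [0, 0, 0], 0.3]])

```text
clock: 25.0
tool_pos: [0.6117, 0.0134, 0.2085]
orientation: [180.0, -0.0, -46.8]
force: [-0.9, -0.2, -0.3]
opening: 0.0613
gripper_force: 0.0
```

move_arm(motion=[[[0, 0, -2], [0, 0, 0], 0.3], [[0, 0, -7], [0, 0, 0], 0.3], [[0, 0, -15], [0, 0, 0], 0.3], [[0, 0, -25], [0, 0, 0], 0.3], [[0, 0, -38], [0, 0, 0], 0.3], [[0, 0, -52], [0, 0, 0], 0.3], [[0, 0, -66], [0, 0, 0], 0.3], [[0, 0, -80], [0, 0, 0], 0.3], [[0, 0, -90], [0, 0, 0], 0.3], [[0, 0, -95], [0, 0, 0], 0.3]])

```text
clock: 25.83
tool_pos: [0.6123, 0.0135, 0.306]
orientation: [-179.9, -0.1, -46.8]
force: [-0.5, -0.5, -0.8]
opening: 0.0615
gripper_force: 0.0
```

move_arm(motion=[[[2, 5, 0], [0, 0, 0], 0.3], [[5, 18, 0], [0, 0, 0], 0.3], [[10, 36, 0], [0, 0, 0], 0.3], [[16, 58, 0], [0, 0, 0], 0.3], [[22, 80, 0], [0, 0, 0], 0.3], [[28, 102, 0], [0, 0, 0], 0.3], [[34, 124, 0], [0, 0, 0], 0.3], [[40, 146, 0], [0, 0, 0], 0.3], [[44, 160, 0], [0, 0, 0], 0.3], [[46, 165, 0], [0, 0, 0], 0.3]])

```text
clock: 26.67
tool_pos: [0.5206, -0.1353, 0.3034]
orientation: [180.0, 0.0, -47.0]
force: [-0.4, -0.2, 0.8]
opening: 0.0612
gripper_force: 0.0
```

move_arm(motion=[[[5, 15, 0], [0, 0, 0], 0.3], [[12, 40, 0], [0, 0, 0], 0.3], [[20, 65, 0], [0, 0, 0], 0.3], [[28, 90, 0], [0, 0, 0], 0.3], [[34, 110, 0], [0, 0, 0], 0.3], [[38, 120, 0], [0, 0, 0], 0.3], [[38, 120, 0], [0, 0, 0], 0.3], [[38, 120, 0], [0, 0, 0], 0.3]])

```text
clock: 27.33
tool_pos: [0.4611, -0.243, 0.3032]
orientation: [180.0, 0.0, -46.9]
force: [-0.4, 1.1, -0.8]
opening: 0.0614
gripper_force: 0.0
```

Run:
```python
from h import *
S=ctrl.snapshot("scene");T=ctrl.snapshot("top");o=ctrl.get_obs();print(o["tool_pos"],o["force"],o["opening"])
s,t=cam(S),cam(T)
for c in(s,t):print(proj(c,[[.611,.0123,.2],[.611,.0123,.231]]))
a,b=S["color"],T["color"]
cv2.imwrite("pics/c9.png",np.hstack([crop(b,265,90,98,120,4),crop(a,245,150,98,120,4)]))
```

```text
[ 0.46155027 -0.2423035   0.30324078] [ 0.3646312  -0.26183027  0.18742394] 0.061234942749077426
[[288.74734358 191.12460981]
 [288.23418706 181.09355469]]
[[312.45890571 142.90550377]
 [312.40581324 140.02006556]]
```

View pics/c9.png

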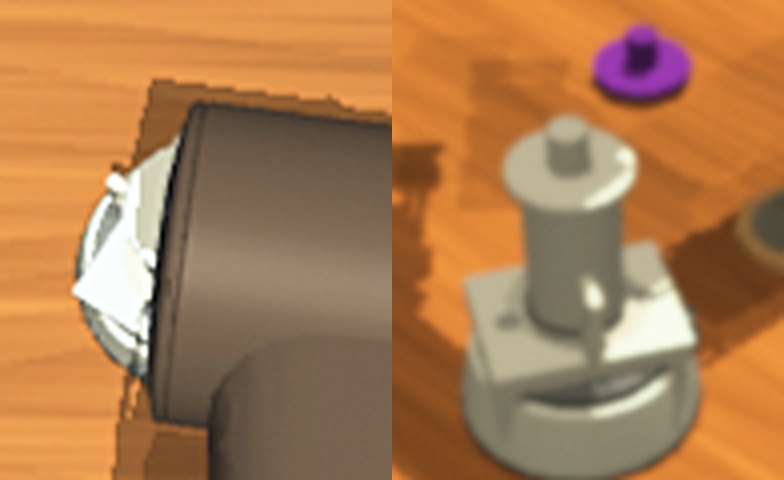

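The lid sits level and centred on the seated jug (disc at scene crop x 503–637, knob at 568,130), and the gripper is clear. Handing in.

```bash
python3 -c "
from plant import ctrl
print(ctrl.close_job())"
```

```text
the job is handed in; nothing more can be done
None
```

I handed the job in at about 27 s, with the jug down over both pegs and the lid level in its mouth by the final picture and contact heights; my first close on the lid's knob missed above it, moving nothing, and the result of the judging was not shown.

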